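Clear the glue-mixing tray and peel off its used liner

TASK

Clear the glue-mixing tray: nest the medium and the small blue mixing cup, which stand in it, upright into the large one on the bench, each inside the next bigger. Then peel the used top liner off the stack, lifting one corner well up first while the opposite corner stays seated, so that the clean liner below keeps its seat in the tray; leave everything else on the bench where it is. Finish while holding the liner at rest, level and right way up, well clear above the middle of the open waste carton, and do not let go.

Things in the scene. Friction and masses are not known exactly. Their poses are not given: they have to be found in the camera images.
- stack: Low steel drip tray fixed to the bench, holding a stack of nested white formed liners. Origin: on the bench under its centre; x along its 230 mm side, y along its 160 mm side, z up. Each rim in the stack is 12 mm tall; the steel rim's top is at z = 36 mm, then three liners: rim tops at 48, 60 and 72 mm, the last being the used top liner.
- liner_mid (a point): Middle of the used top liner at the height of its rim's top, 36 mm above its underside, 33 mm above its inner floor. Loose off-white formed tray with dried amber glue spots, 230 x 160 mm over the rim along its x and y, about 80 g. Its rim is a solid bead 9 mm wide, 12 mm tall all round, with upright faces; below it the thin walls lean inward.
- liner_c0 (a point): Top of the liner's rim bead at its corner (-110.5, -75.5) mm in the liner's x, y. The bead can be pinched from above near a corner, one finger inside the liner and one outside, tips about 9 mm below its top (at 12 mm the next liner's rim begins)
- liner_c1 (a point): The same at corner (-110.5, +75.5) mm. The top liner clings to the one below by friction at four ribs on its long sides, 80 mm either side of the middle, about 3 N each, over the first 10 mm of their lift
- liner_c2 (a point): The same at corner (+110.5, +75.5) mm. Turned up about the far short edge, the liner pulls on the one below half as hard as when lifted straight up level, and is free after about 0.3 rad
- liner_c3 (a point): The same at corner (+110.5, -75.5) mm
- next_liner (a joint): How far the clean liner under the top one has been drawn up out of its seat, m; 0 is seated. Held by friction: it slides up if pulled with more than about 9 N
- cup_large_mid (a point): Large mixing cup, blue plastic, open top, standing loose on the bench: 60 mm tall, outer diameter 84 mm at the rim and 76 mm at the foot, wall 3 mm, floor 4 mm. Point on its axis half-way up (30 mm)
- cup_medium_mid (a point): Medium mixing cup, blue plastic, open top, standing in the top liner: 72 mm tall, outer diameter 62 mm at the rim and 54 mm at the foot, wall 3 mm, floor 4 mm, about 60 g. Point on its axis half-way up (36 mm). Nested in the large cup its rim stands 16 mm above that cup's rim
- cup_small_mid (a point): Small mixing cup, blue plastic, open top, standing in the top liner: 80 mm tall, outer diameter 44 mm at the rim and 38 mm at the foot, wall 3 mm, floor 4 mm, about 40 g. Point on its axis half-way up (40 mm). Nested in the medium cup its rim stands 12 mm above that cup's rim
- carton_mouth (a point): Open cardboard waste carton standing on the bench (fixed), 250 x 190 mm along its x and y, 110 mm tall, two end flaps folded out and down at its x ends (20 mm further out). Point at the centre of its mouth, at rim height
- glue_bottle: Yellow glue bottle with red cap, 56 mm across, 165 mm tall, upright; origin under its foot. Bystander
- tape_roll: Roll of masking tape lying flat, 86 mm across, 24 mm tall; origin under its centre. Bystander
- sand_block: Cork sanding block 100 x 64 x 30 mm; origin under its centre. Bystander
- flat_brush: Flat glue brush lying flat, about 200 mm long. Bystander
- stick_jar: Glass jar with wooden stirring sticks, 68 mm across, about 145 mm tall; origin under its foot. Bystander

How it is judged (in metres and radians):
On the way, in this order (a step that is already met when the one before it is completed fails the run):
1. the small cup is seated upright in the medium cup, and that in the large cup on the bench (angle between each of cup_large_mid, cup_medium_mid, cup_small_mid's own z axis and vertical below 0.12 rad and height (world z) of cup_large_mid below 0.034 m and horizontal distance between cup_medium_mid and cup_large_mid below 0.012 m and z of cup_medium_mid in the frame of cup_large_mid below 0.015 m and horizontal distance between cup_small_mid and cup_medium_mid below 0.012 m and z of cup_small_mid in the frame of cup_medium_mid below 0.013 m), for 0.2 s.
2. one corner of the top liner is lifted 25 mm while the opposite corner is still within 8 mm of its seat (((z of liner_c0 in the frame of stack above 0.097 m and z of liner_c2 in the frame of stack below 0.08 m and distance between liner_c2 and stack below 0.165 m) or (z of liner_c1 in the frame of stack above 0.097 m and z of liner_c3 in the frame of stack below 0.08 m and distance between liner_c3 and stack below 0.165 m) or (z of liner_c2 in the frame of stack above 0.097 m and z of liner_c0 in the frame of stack below 0.08 m and distance between liner_c0 and stack below 0.165 m) or (z of liner_c3 in the frame of stack above 0.097 m and z of liner_c1 in the frame of stack below 0.08 m and distance between liner_c1 and stack below 0.165 m))), for 0.05 s.
At the end, for the whole second after the job is handed in: Cups nested small in medium in large, upright, seated (5 mm), on the bench; liner gripped, at rest, level within 0.2 rad, right way up, its middle within 60 mm of the carton's and its underside about 20 mm or more above the carton's rim, not touching it; next liner within 5 mm of its seat (all of step 1 and horizontal distance between liner_mid and carton_mouth below 0.06 m and z of liner_mid in the frame of carton_mouth above 0.055 m and angle between liner_mid's own z axis and vertical below 0.2 rad and linear speed of liner below 0.03 m/s and contact force between liner and the fingers above 2 N and contact force between liner and carton below 0.2 N and value of joint next_liner below 0.005 m); the arm keeps its last pose, push and grip.
It fails at once if the clean liner below is pulled more than 8 mm out of its seat (value of joint next_liner above 0.008 m).
It fails at once if a bystander is pushed more than 30 mm from its place (distance of any of glue_bottle, tape_roll, sand_block, flat_brush, stick_jar from where it was at the start of the episode above 0.03 m).
It also fails if it takes over 72 s, if anything falls off the work surface, if the arm or the gripper's body presses on something with over 40 N, if the wrist force passes 120 N, or if a joint passes its speed limit or range.

ROBOT

A 6-joint arm with a two-finger parallel gripper is mounted at the origin on the work surface. World frame = base frame: x ahead of the robot, y to its left, z up, the work surface at z = 0. Lengths are in mm, angles in rad, forces in N, time in s.
With the tool pointing down it reaches from about 325 to 850 mm from the base axis. Payload 15.5 kg.
Tool frame: the origin (TCP) lies between the finger pads; the fingertips stand 22 mm ahead of it and the grasp point (between the pads) lies 3 mm ahead of it; z points along the fingers, y is the line along which they close (so a half turn about z gives the same grasp; the last joint's range is limited). The gripper opens to 91 mm and grips with 3 to 60 N. Pads are 32 mm wide; open, the fingers measure 118 mm over their backs; the gripper's body (76 mm by 178 mm) begins 60 mm behind the grasp point.
Start: joints at [1.224, 0.494, 1.345, -0, 1.302, -0.096], TCP at [155.712, 605.293, 205.715] pointing down, gripper open.
Joint ranges: [-2.91, 2.91], [-0.82, 2.16], [0.22, 2.67], [-1.22, 4.37], [0.12, 2.79], [-3.08, 3.08]. Speed limits (rad/s): [1.89, 1.89, 2.57, 3.01, 3.01, 3.01].

INTERFACE

Orientations are given as a rotation vector (axis times angle).
In Python, from rig import ctrl gives the robot as it stands.
- The arm moves only by the tool move_arm, never from a script. Its argument "motion" is a list of rows, each an object of numbers: "tx", "ty", "tz": the shift along the tool's x, y, z in m; "wx", "wy", "wz": the turn, a rotation vector about the tool's x, y, z in degrees; "gripper": the opening in per cent of the stroke, from 0 (shut) to 100 (fully open). A call has 1 to 20 rows; each row shifts and turns the commanded pose from where the row before left it, along the tool's axes as they then stand; what a row does not reach is not made up. A row lasts 1/8 s, in which the tool goes at most 62.5 mm and 10.7 degrees, less where a joint would pass 70% of its speed; a pose out of reach is approached as far as the arm can. A call is refused whole if a number of a shift passes 0.0625 or a number of a turn 10.7, either way. A call with a gripper value outside its range is refused whole. The fingers move at their own pace and stop on an object; "grip_force" is the grip in N (left out, the last holds). Time passes only in rows, so rows that do not move let the fingers close. It gives the time, the measured TCP pose, the force, the opening and the grip force at its end, in the units of the state.
- ctrl.get_state(): the state, without advancing time (a new reading comes with each control period).
- ctrl.get_image(name): name is "side" or "top"; returns a dict with "pixels" (400x640x3 uint8, blue, green, red), "fx", "fy", "cx", "cy" (pixels), "R" (3x3) and "t" (3): a world point X has camera coordinates R X + t. Camera axes: x right, y down, z forward; pixel columns grow to the right and rows downward; lengths in mm; the calibration is good to about 2 mm. A picture is of the moment at which its call begins. There is no depth.
- ctrl.close_job(): hands the job in; it is judged then, once.
The state is a dict: "time": time; "qpos": joint angles; "qd": joint speeds; "tau": joint torques, N m; "ee_pos": TCP position; "eef_rot": TCP orientation; "contact_force": force on the tool from outside, world axes, zero at the start; "wrist_torque": the same for the moment, N m; "grip_width": finger opening in mm; "gripper_force": force on a finger pad.
Only numpy, scipy, OpenCV 4.12 (cv2) and the standard library are available. Lean on these libraries where they do the work, as an engineer would, in place of code of your own. Each camera call takes 0.05 s, during which the arm holds its last target. There are 200 camera calls.

## Working session

There is one attempt and no reset: what is moved stays moved. The work goes in short steps, Python scripts to look and compute and a tool call to move; the robot and the scene stay as the last step left them, time stands still between calls to the robot, and variables do not carry over. Pictures are saved under pics/ and viewed, at most 10 in all, crops included, and the job is handed in when it is done.

Besides the shell and the picture viewer there is one more tool, called as name(argument=value, ...), one argument or row to a line, values as JSON. move_arm: Moves the arm, as the interface text tells. Its arguments: {"type":"object","properties":{"motion":{"type":"array"},"grip_force":{"type":"number"}},"required":["motion"]}

```bash
mkdir -p pics; ls; python3 - <<'E'
from rig import ctrl
import cv2,pickle
d={}
for n in("top","side"):
    d[n]=ctrl.get_image(n); cv2.imwrite(f"pics/{n}0.png",d[n]["pixels"])
    print(n,{k:v for k,v in d[n].items() if k!="pixels"})
pickle.dump(d,open("im0.pkl","wb"))
s=ctrl.get_state();print(s)
E
```

```text
pics
top {'fx': 364.37480765727497, 'fy': 364.37480765727497, 'cx': 318.36542923580373, 'cy': 196.60554052962195, 'R': array([[ 0.01433639, -0.99966521,  0.02153906],
       [-0.99512713, -0.0163663 , -0.09723245],
       [ 0.09755241, -0.02004014, -0.9950286 ]]), 't': array([  -7.7753048 ,  618.99146774, 1138.0788019 ])}
side {'fx': 372.26541310624185, 'fy': 372.26541310624185, 'cx': 324.10569186876273, 'cy': 197.00379861264202, 'R': array([[ 0.90440244, -0.42662523, -0.00686591],
       [-0.22280506, -0.45847861, -0.86032277],
       [ 0.36388752,  0.77960777, -0.50970344]]), 't': array([-544.00102801,  210.99072776, 1045.96552293])}
{'time': 0.1, 'qpos': array([ 1.22353331e+00,  4.94116624e-01,  1.34607399e+00, -1.15540152e-05,
        1.30246199e+00, -9.55343581e-02]), 'qd': array([ 1.49971170e-03,  3.34462852e-05, -1.01991681e-03,  9.33864544e-05,
        2.65743679e-04, -1.77753236e-03]), 'tau': array([ 2.44007089e-03, -8.80236983e+01, -3.82543766e+01,  7.04963459e-02,
        4.82106255e-02, -8.25693604e-06]), 'ee_pos': array([155.57893406, 604.97394217, 205.19899843]), 'eef_rot': array([-3.94338581e-01, -3.11652125e+00,  1.62804979e-03]), 'contact_force': array([-0.02148195,  0.5709346 , -0.48294651]), 'wrist_torque': array([ 0.03877779, -0.0066671 , -0.03068557]), 'gripper_force': 0.0, 'grip_width': 90.84639732466886}
```

View pics/top0.png

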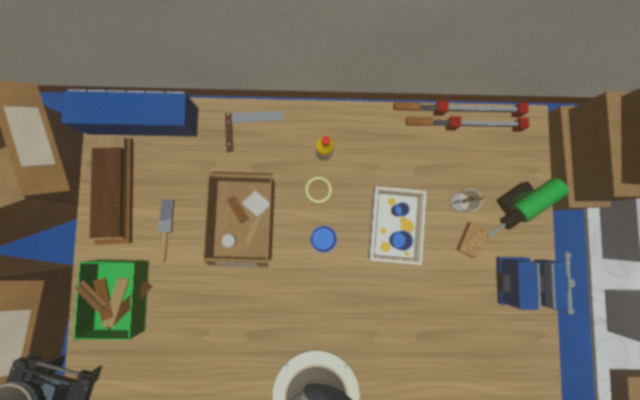

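View pics/side0.png

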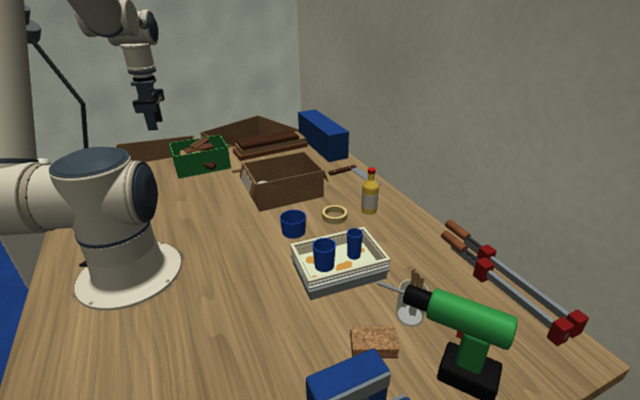

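```bash
cat > h.py <<'E'
import numpy as np,cv2
from scipy.optimize import minimize,least_squares
def proj(im,X):
    X=np.atleast_2d(X)@im["R"].T+im["t"]; return X[:,:2]/X[:,2:]*[im["fx"],im["fy"]]+[im["cx"],im["cy"]]
def unproj(im,uv,z):
    uv=np.atleast_2d(uv); C=-im["R"].T@im["t"]
    d=np.c_[(uv-[im["cx"],im["cy"]])/[im["fx"],im["fy"]],np.ones(len(uv))]@im["R"]
    return C+d*((z-C[2])/d[:,2])[:,None]
def ring(x,y,r,z):
    a=np.linspace(0,2*np.pi,40); return np.c_[x+r*np.cos(a),y+r*np.sin(a),z+0*a]
def rect(x,y,th,lx,ly,z):
    c=np.array([[-1,-1],[-1,1],[1,1],[1,-1]])*[lx/2,ly/2]; R=np.array([[np.cos(th),-np.sin(th)],[np.sin(th),np.cos(th)]])
    return np.c_[c@R.T+[x,y],np.full(4,z)]
def blue(im):
    h=cv2.cvtColor(im["pixels"],cv2.COLOR_BGR2HSV); return cv2.inRange(h,(100,120,50),(130,255,255))
E
python3 - <<'E'
import pickle,cv2,numpy as np
from h import *
d=pickle.load(open("im0.pkl","rb"))
for n in d:
    im=d[n]; print(n,"C",-im["R"].T@im["t"])
    k,l,st,c=cv2.connectedComponentsWithStats(blue(im))
    for i in range(1,k):
        if 20<st[i,4]<1500: print(st[i],c[i].round(1))
a=d["top"]["pixels"][160:275,195:495]; b=d["side"]["pixels"][140:310,225:435]
a=cv2.resize(a,(798,306),interpolation=cv2.INTER_CUBIC);cv2.imwrite("pics/a.png",cv2.convertScaleAbs(a,alpha=1.3))
b=cv2.resize(b,None,fx=3.5,fy=3.5,interpolation=cv2.INTER_CUBIC);cv2.imwrite("pics/b.png",cv2.convertScaleAbs(b,alpha=1.3))
E
```

```text
top C [ 505.06433851   25.16515923 1192.77448856]
[548 104  15   7  52] [553.2 105.8]
[395 205   7  10  57] [398.1 209.9]
[312 227  23  24 433] [323.  238.5]
[392 232  14  16 172] [398.5 239.8]
[518 259  20  50 851] [527.1 284.1]
[ 62 333   5  22  45] [ 64.  346.1]
side C [ 158.39185751 -950.79267565  710.9172865 ]
[298 110  50  26 568] [322.6 122.5]
[280 210  26  28 587] [292.6 223.2]
[347 229  16  30 386] [353.9 242.5]
[313 238  23  34 615] [323.7 253.8]
```

View pics/a.png

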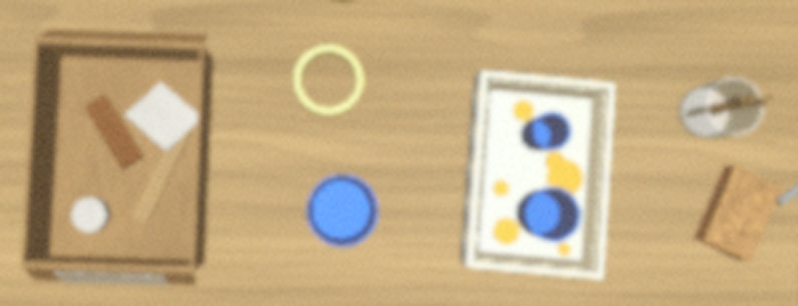

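View pics/b.png

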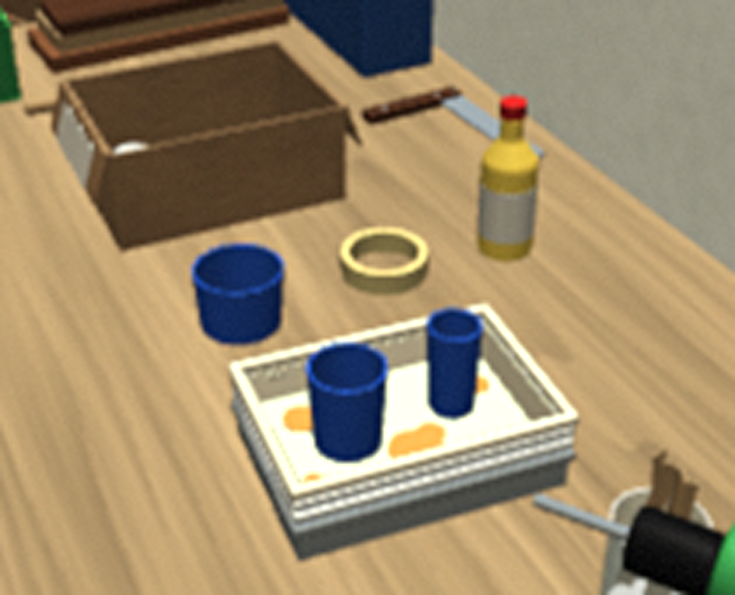

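```bash
python3 - <<'E'
import pickle,cv2,numpy as np
from h import *
d=pickle.load(open("im0.pkl","rb"));T,S=d["top"],d["side"]
ta=np.array([[480,71],[615,82],[602,277],[463,267]])/2.66+[195,160]-.3
sb=np.array([[487,306],[578,415],[296,492],[232,364]])/3.5+[225,140]-.3
# a order: far-left, far-right, near-right, near-left ; rect order (-,-)(-,+)(+,+)(+,-) with x fwd,y left
o=[2,1,0,3]
def P(p,z,lx,ly): r=rect(*p,lx,ly,z); return r[[2,3,0,1]] #(+,+)=far-left,(+,-)=far-right,(-,-)=near-right,(-,+)=near-left
for zz in [72]:
  for tag in ("both","top","side"):
    f=lambda p:np.r_[(proj(T,P(p,zz,230,160))-ta).ravel()*(tag!="side"),(proj(S,P(p,zz,230,160))-sb).ravel()*(tag!="top")]
    s=least_squares(f,[500,-180,0.],x_scale=[1,1,.01]);print("liner",tag,s.x,abs(s.fun).max(),np.sqrt((s.fun**2).mean()))
# carton top view, rim outer corners
ca=np.array([[40,42],[208,48],[205,268],[27,266]])/2.66+[195,160]-.3
cb=np.array([[278,44],[347,110],[101,185],[62,88]])/3.5+[225,140]-.3
print("carton top pts",unproj(T,ca,110)[:,:2].round(0).tolist(),"side",unproj(S,cb,110)[:,:2].round(0).tolist())
# cups
def blu2(im):
    h=cv2.cvtColor(im["pixels"],cv2.COLOR_BGR2HSV); return cv2.inRange(h,(95,100,25),(135,255,255))
def box(p,im,D,d_,h,z0):
    u=proj(im,np.r_[ring(*p,D/2,z0+h),ring(*p,d_/2,z0)])
    m=np.zeros((400*8,640*8),np.uint8);cv2.fillConvexPoly(m,cv2.convexHull((u*8+3.5).round().astype(np.int32)),1)
    M=cv2.moments(m,True);return np.array([M["m10"]/M["m00"],M["m01"]/M["m00"]])/8-.44, M["m00"]/64
for name,D,d_,h,z0,tp,sp in(("large",84,76,60,0,(323,238),(292,223)),("medium",62,54,72,39,(398,240),(324,254)),("small",44,38,80,39,(398,210),(354,242))):
    c={}
    for n,im,q in(("top",T,tp),("side",S,sp)):
        k,l,st,cc=cv2.connectedComponentsWithStats(blu2(im)); i=l[q[1],q[0]]; c[n]=cc[i]; ar=st[i,4]
        c[n+"a"]=ar
    g=unproj(T,tp,z0+h/2)[0,:2]
    for tag in("both","top","side"):
        f=lambda p:np.r_[(box(p,T,D,d_,h,z0)[0]-c["top"])*(tag!="side"),(box(p,S,D,d_,h,z0)[0]-c["side"])*(tag!="top")]
        s=least_squares(f,g,diff_step=.01)
        print(name,tag,s.x.round(1),s.fun.round(2))
    print(c["topa"],box(s.x,T,D,d_,h,z0)[1],c["sidea"],box(s.x,S,D,d_,h,z0)[1])
E
```

```text
liner both [ 5.31061277e+02 -2.45452724e+02 -7.48375760e-02] 2.053827959351395 0.9272470821428151
liner top [ 5.31586637e+02 -2.43401880e+02 -7.66217750e-02] 0.9873643834081349 0.3527364131008637
liner side [ 5.29612023e+02 -2.48916037e+02 -7.27904045e-02] 1.4870706233227224 0.6356032530345336
carton top pts [[669.0, 328.0], [666.0, 140.0], [421.0, 137.0], [421.0, 332.0]] side [[665.0, 319.0], [664.0, 133.0], [394.0, 94.0], [414.0, 313.0]]
large both [485.1 -14.5] [-0.02  0.41  0.28 -0.45]
large top [486.3 -14.6] [ 0. -0.  0. -0.]
large side [483.2 -16.5] [0.   0.   0.01 0.  ]
470 586.890625 606 670.84375
medium both [ 485.3 -243.9] [ 0.96  0.18 -0.23 -1.31]
medium top [ 485.8 -241. ] [ 0.  0. -0. -0.]
medium side [ 483.5 -249.2] [0.   0.   0.01 0.  ]
195 406.71875 635 708.5625
small both [ 577.2 -242.8] [ 0.65 -0.12 -0.33 -0.77]
small top [ 576.8 -240.8] [-0.  0. -0. -0.]
small side [ 576.5 -246.2] [ 0.    0.   -0.01  0.01]
68 233.71875 396 462.828125
```

```bash
python3 - <<'E'
import pickle,cv2,numpy as np
from h import *
d=pickle.load(open("im0.pkl","rb"));T,S=d["top"],d["side"]
def mk(im):
    p=im["pixels"].astype(int); return ((p[...,0]-p[...,2])>15).astype(np.uint8)
out={}
for name,D,d_,h,z0,tp,sp,g in(("large",84,76,60,0,(323,238),(292,223),(485,-15)),("medium",62,54,72,39,(398,240),(324,254),(485,-243)),("small",44,38,80,39,(398,210),(354,242),(577,-242))):
  for tag,im,q in(("top",T,tp),("side",S,sp)):
    k,l,st,cc=cv2.connectedComponentsWithStats(mk(im),connectivity=4); i=l[q[1],q[0]]
    m=(l==i).astype(np.uint8);m=cv2.morphologyEx(m,cv2.MORPH_CLOSE,np.ones((5,5)))
    M=cv2.resize(m,None,fx=4,fy=4,interpolation=cv2.INTER_NEAREST)
    def cost(p):
        u=proj(im,np.r_[ring(*p,D/2,z0+h),ring(*p,d_/2,z0)])
        r=np.zeros_like(M);cv2.fillConvexPoly(r,cv2.convexHull((u*4+1.5).round().astype(np.int32)),1)
        return (r!=M).sum()/16
    best=min(((cost((x,y)),x,y) for x in np.arange(g[0]-12,g[0]+13,1.) for y in np.arange(g[1]-12,g[1]+13,1.)))
    print(name,tag,best,"mask area",m.sum())
E
```

```text
large top (np.float64(35.75), np.float64(486.0), np.float64(-15.0)) mask area 559
large side (np.float64(61.1875), np.float64(484.0), np.float64(-14.0)) mask area 613
medium top (np.float64(48.125), np.float64(485.0), np.float64(-250.0)) mask area 368
medium side (np.float64(57.25), np.float64(484.0), np.float64(-249.0)) mask area 661
small top (np.float64(44.75), np.float64(579.0), np.float64(-247.0)) mask area 196
small side (np.float64(51.25), np.float64(577.0), np.float64(-247.0)) mask area 415
```

move_arm(
  motion=[
    {"wz":-7.21},
    {"wz":-7.21},
    {"tx":-0.05,"ty":-0.03},
    {"tx":-0.05,"ty":-0.03},
    {"tx":-0.05,"ty":-0.03},
    {"tx":-0.05,"ty":-0.03},
  ],
  grip_force=10,
)

```text
$.motion[0]: bad value
```

move_arm(
  motion=[
    {"tx":0,"ty":0,"tz":0,"wx":0,"wy":0,"wz":-7.21,"gripper":100},
    {"tx":0,"ty":0,"tz":0,"wx":0,"wy":0,"wz":-7.21,"gripper":100},
    {"tx":-0.05,"ty":-0.03,"tz":0,"wx":0,"wy":0,"wz":0,"gripper":100},
    {"tx":-0.05,"ty":-0.03,"tz":0,"wx":0,"wy":0,"wz":0,"gripper":100},
  ],
  grip_force=10,
)

```text
time: 0.6
ee_pos: [256.3, 544.5, 205.4]
eef_rot: [0.002, -3.141, 0.001]
contact_force: [0.3, 0.4, 0.2]
grip_width: 91.3
gripper_force: 0.0
```

move_arm(
  motion=[
    {"tx":-0.0152,"ty":-0.053,"tz":0,"wx":0,"wy":0,"wz":0,"gripper":100},
    {"tx":-0.0152,"ty":-0.053,"tz":0,"wx":0,"wy":0,"wz":0,"gripper":100},
    {"tx":-0.0152,"ty":-0.053,"tz":0,"wx":0,"wy":0,"wz":0,"gripper":100},
    {"tx":-0.0152,"ty":-0.053,"tz":0,"wx":0,"wy":0,"wz":0,"gripper":100},
    {"tx":-0.0152,"ty":-0.053,"tz":0,"wx":0,"wy":0,"wz":0,"gripper":100},
    {"tx":-0.0152,"ty":-0.053,"tz":0,"wx":0,"wy":0,"wz":0,"gripper":100},
    {"tx":-0.0152,"ty":-0.053,"tz":0,"wx":0,"wy":0,"wz":0,"gripper":100},
    {"tx":-0.0152,"ty":-0.053,"tz":0,"wx":0,"wy":0,"wz":0,"gripper":100},
    {"tx":-0.0152,"ty":-0.053,"tz":0,"wx":0,"wy":0,"wz":0,"gripper":100},
    {"tx":-0.0152,"ty":-0.053,"tz":0,"wx":0,"wy":0,"wz":0,"gripper":100},
    {"tx":-0.0152,"ty":-0.053,"tz":0,"wx":0,"wy":0,"wz":0,"gripper":100},
    {"tx":-0.0152,"ty":-0.053,"tz":0,"wx":0,"wy":0,"wz":0,"gripper":100},
    {"tx":-0.0152,"ty":-0.053,"tz":0,"wx":0,"wy":0,"wz":0,"gripper":100},
    {"tx":-0.0152,"ty":-0.053,"tz":0,"wx":0,"wy":0,"wz":0,"gripper":100},
    {"tx":-0.0152,"ty":-0.053,"tz":0.055,"wx":0,"wy":0,"wz":0,"gripper":100},
    {"tx":0,"ty":0,"tz":0,"wx":0,"wy":0,"wz":0,"gripper":100},
  ],
)

```text
time: 2.6
ee_pos: [479.6, -241.0, 158.5]
eef_rot: [-0.004, -3.138, -0.004]
contact_force: [0.4, 1.0, 0.6]
grip_width: 90.7
gripper_force: 0.0
```

```bash
cat > look.py <<'E'
import sys,cv2
from rig import ctrl
def crop(n,x0,x1,y0,y1,s,f):
    im=ctrl.get_image(n); a=cv2.resize(im["pixels"][y0:y1,x0:x1],None,fx=s,fy=s,interpolation=cv2.INTER_CUBIC)
    cv2.imwrite(f,cv2.convertScaleAbs(a,alpha=1.4)); return im,a
E
python3 - <<'E'
from look import *; import numpy as np
im,a=crop("side",230,410,130,320,3.1,"pics/c.png")
im2,b=crop("top",340,460,170,290,4.9,"pics/c2.png")
b=cv2.resize(b,None,fx=1,fy=1); h=589
x=np.hstack([a[:h,80:478],b[:h,150:550]]);cv2.imwrite("pics/c.png",cv2.convertScaleAbs(x,alpha=1.4));print(x.shape)
E
```

```text
Traceback (most recent call last):
ValueError: all the input array dimensions except for the concatenation axis must match exactly, but along dimension 0, the array at index 0 has size 589 and the array at index 1 has size 588
```

View pics/c.png

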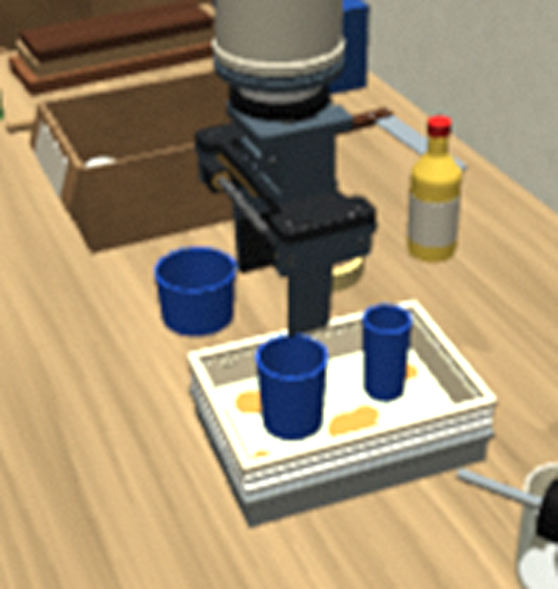

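```bash
python3 - <<'E'
import pickle
from rig import ctrl
from h import *
s=ctrl.get_state();p=s["ee_pos"];print(s["time"],p,s["eef_rot"],s["grip_width"])
S=pickle.load(open("im0.pkl","rb"))["side"]
f=lambda X:((proj(S,X)-[230,130]+.5)*3.1-.5).round(0).tolist()
t=p[2]-22
print("near finger tip corners",f([[p[0]+a,p[1]+b,t] for a in(-16,16) for b in(-46,-59)]))
print("far",f([[p[0]+a,p[1]+b,t] for a in(-16,16) for b in(46,59)]))
print("liner",f(rect(531,-246,-.075,230,160,72)),f(rect(531,-249,-.075,230,160,72)))
E
```

```text
2.7 [ 480.05034068 -238.93661704  161.16843581] [-1.39206092e-03 -3.14012056e+00 -1.79121193e-03] 91.05229240024053
near finger tip corners [[288.0, 357.0], [295.0, 366.0], [324.0, 346.0], [331.0, 355.0]]
far [[243.0, 297.0], [237.0, 290.0], [277.0, 288.0], [271.0, 281.0]]
liner [[245.0, 466.0], [187.0, 350.0], [417.0, 296.0], [501.0, 397.0]] [[246.0, 468.0], [188.0, 352.0], [419.0, 298.0], [503.0, 399.0]]
```

```bash
python3 - <<'E'
from rig import ctrl
from h import *
s=ctrl.get_state();p=s["ee_pos"];print(s["time"],p)
out=[]
for n,(x0,y0),k in(("side",(285,150),8),("top",(370,175),8)):
    im=ctrl.get_image(n)
    w,h=(50,75)
    if n=="side": x0,y0=(290,190)
    a=cv2.resize(im["pixels"][y0:y0+75,x0:x0+50],None,fx=k,fy=k,interpolation=cv2.INTER_CUBIC); a=cv2.convertScaleAbs(a,alpha=1.5)
    for dz,c in((-22,(0,0,255)),(0,(0,255,0))):
      for sg in(1,-1):
        q=np.array([[p[0]+u,p[1]+sg*v,p[2]+dz] for u,v in((-16,46),(16,46),(16,59),(-16,59))])
        cv2.polylines(a,[(((proj(im,q)-[x0,y0]+.5)*k)).astype(np.int32)],True,c,1)
    out.append(a)
cv2.imwrite("pics/d.png",np.hstack(out));print(ctrl.get_state()["ee_pos"])
E
```

```text
2.7 [ 480.05034068 -238.93661704  161.16843581]
[ 480.64586071 -238.45797268  162.35819101]
```

View pics/d.png

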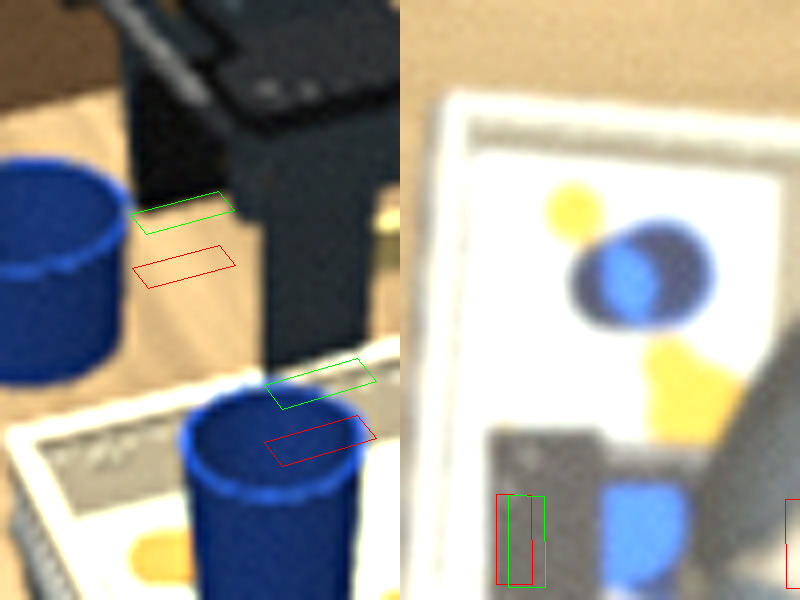

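move_arm(
  motion=[
    {"tx":-0.004,"ty":-0.011,"tz":0.02,"wx":0,"wy":0,"wz":0,"gripper":100},
    {"tx":0,"ty":0,"tz":0.01,"wx":0,"wy":0,"wz":0,"gripper":100},
    {"tx":0,"ty":0,"tz":0,"wx":0,"wy":0,"wz":0,"gripper":100},
    {"tx":0,"ty":0,"tz":0,"wx":0,"wy":0,"wz":0,"gripper":100},
    {"tx":0,"ty":0,"tz":0,"wx":0,"wy":0,"wz":0,"gripper":100},
  ],
)

```text
time: 3.42
ee_pos: [484.8, -250.2, 132.2]
eef_rot: [-0.0, 3.141, -0.001]
contact_force: [-0.1, 0.0, -0.3]
grip_width: 91.1
gripper_force: 0.0
```

move_arm(
  motion=[
    {"tx":0,"ty":0,"tz":0.012,"wx":0,"wy":0,"wz":0,"gripper":100},
    {"tx":0,"ty":0,"tz":0.012,"wx":0,"wy":0,"wz":0,"gripper":100},
    {"tx":0,"ty":0,"tz":0.01,"wx":0,"wy":0,"wz":0,"gripper":100},
    {"tx":0,"ty":0,"tz":0,"wx":0,"wy":0,"wz":0,"gripper":100},
    {"tx":0,"ty":0,"tz":0,"wx":0,"wy":0,"wz":0,"gripper":100},
  ],
)

```text
time: 4.05
ee_pos: [484.7, -250.3, 97.6]
eef_rot: [-0.0, -3.142, -0.0]
contact_force: [-0.0, -0.1, -0.2]
grip_width: 91.3
gripper_force: 0.0
```

```bash
cat > look2.py <<'E'
import sys
from rig import ctrl
from h import *
def look(f,n,x0,y0,w,h,k,wid=46,extra=()):
    s=ctrl.get_state();p=s["ee_pos"]; im=ctrl.get_image(n)
    a=cv2.resize(im["pixels"][y0:y0+h,x0:x0+w],None,fx=k,fy=k,interpolation=cv2.INTER_CUBIC); a=cv2.convertScaleAbs(a,alpha=1.5)
    for dz,c in((-22,(0,0,255)),(0,(0,255,0))):
      for sg in(1,-1):
        q=np.array([[p[0]+u,p[1]+sg*v,p[2]+dz] for u,v in((-16,wid),(16,wid),(16,wid+13),(-16,wid+13))])
        cv2.polylines(a,[(((proj(im,q)-[x0,y0]+.5)*k)).astype(np.int32)],True,c,1)
    if f: cv2.imwrite(f,a)
    print(s["time"],p.round(1),s["contact_force"].round(1),s["grip_width"].round(1)); return a,im
E
python3 -c "
from look2 import *
look('pics/e.png','side',270,180,80,100,6)"
```

```text
Traceback (most recent call last):
  File "look2.py", line 12, in look
    print(s["time"],p.round(1),s["contact_force"].round(1),s["grip_width"].round(1)); return a,im
                                                           ^^^^^^^^^^^^^^^^^^^^^
AttributeError: 'float' object has no attribute 'round'
```

View pics/e.png

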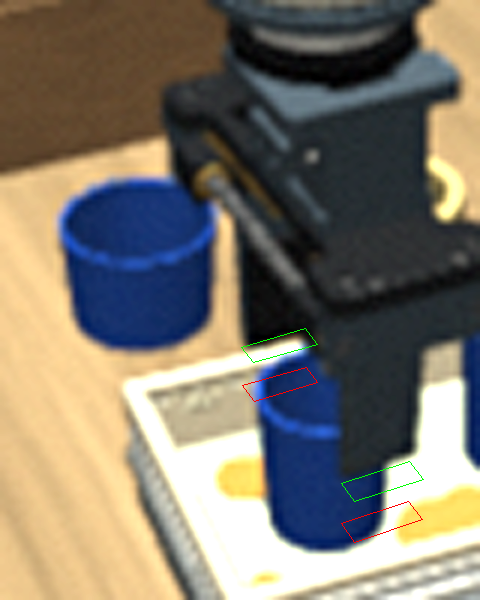

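move_arm(
  motion=[
    {"tx":0,"ty":0,"tz":-0.03,"wx":0,"wy":0,"wz":0,"gripper":100},
    {"tx":0,"ty":0,"tz":-0.03,"wx":0,"wy":0,"wz":0,"gripper":100},
    {"tx":0.0235,"ty":0.0375,"tz":0,"wx":0,"wy":0,"wz":0,"gripper":100},
    {"tx":0.0235,"ty":0.0375,"tz":0,"wx":0,"wy":0,"wz":0,"gripper":0},
    {"tx":0.0235,"ty":0.0375,"tz":0,"wx":0,"wy":0,"wz":0,"gripper":0},
    {"tx":0.0235,"ty":0.0375,"tz":0,"wx":0,"wy":0,"wz":0,"gripper":0},
    {"tx":0,"ty":0,"tz":0.035,"wx":0,"wy":0,"wz":0,"gripper":0},
    {"tx":0,"ty":0,"tz":0.04,"wx":0,"wy":0,"wz":0,"gripper":0},
    {"tx":0,"ty":0,"tz":0.04,"wx":0,"wy":0,"wz":0,"gripper":0},
    {"tx":0,"ty":0,"tz":0,"wx":0,"wy":0,"wz":0,"gripper":0},
    {"tx":0,"ty":0,"tz":0,"wx":0,"wy":0,"wz":0,"gripper":0},
  ],
)

```text
time: 5.48
ee_pos: [391.1, -100.5, 43.7]
eef_rot: [0.0, 3.141, -0.001]
contact_force: [-0.1, 0.2, 0.1]
grip_width: 13.8
gripper_force: 0.0
```

move_arm(
  motion=[
    {"tx":0,"ty":0,"tz":0.012,"wx":0,"wy":0,"wz":0,"gripper":0},
    {"tx":0,"ty":0,"tz":0.006,"wx":0,"wy":0,"wz":0,"gripper":0},
    {"tx":0,"ty":0,"tz":0.003,"wx":0,"wy":0,"wz":0,"gripper":0},
    {"tx":0,"ty":0,"tz":0.002,"wx":0,"wy":0,"wz":0,"gripper":0},
    {"tx":0,"ty":0,"tz":0,"wx":0,"wy":0,"wz":0,"gripper":0},
    {"tx":0,"ty":0,"tz":0,"wx":0,"wy":0,"wz":0,"gripper":0},
  ],
)

```text
time: 6.22
ee_pos: [390.7, -100.3, 19.7]
eef_rot: [0.0, 3.142, -0.0]
contact_force: [-0.2, -0.1, -0.1]
grip_width: 0.3
gripper_force: 0.0
```

```bash
sed -i 's/s\["grip_width"\].round(1)/s["grip_width"]/' look2.py; python3 -c "
from look2 import *
look('pics/f.png','side',240,190,100,75,8,wid=0)"
```

```text
6.225 [ 390.7 -100.3   19.7] [-0.2 -0.1 -0.1] 0.34731552848698516
```

View pics/f.png

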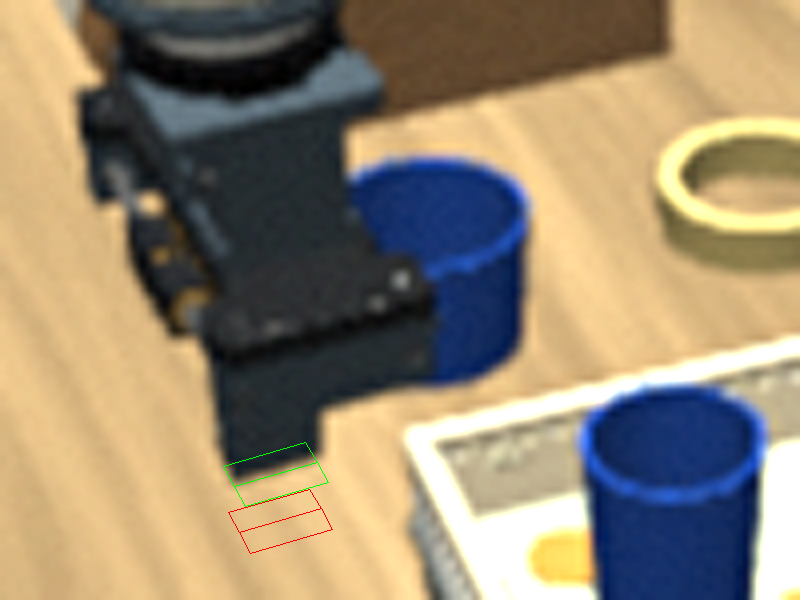

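move_arm(
  motion=[
    {"tx":0,"ty":0,"tz":0.004,"wx":0,"wy":0,"wz":0,"gripper":0},
    {"tx":0,"ty":0,"tz":0.004,"wx":0,"wy":0,"wz":0,"gripper":0},
    {"tx":0,"ty":0,"tz":0.004,"wx":0,"wy":0,"wz":0,"gripper":0},
    {"tx":0,"ty":0,"tz":0,"wx":0,"wy":0,"wz":0,"gripper":0},
    {"tx":0,"ty":0,"tz":0,"wx":0,"wy":0,"wz":0,"gripper":0},
  ],
)

```text
time: 6.9
ee_pos: [390.6, -100.3, 7.5]
eef_rot: [-0.0, -3.141, -0.0]
contact_force: [0.7, 0.7, -0.1]
grip_width: 0.7
gripper_force: 0.0
```

move_arm(
  motion=[
    {"tx":0,"ty":0,"tz":0.004,"wx":0,"wy":0,"wz":0,"gripper":0},
    {"tx":0,"ty":0,"tz":0.004,"wx":0,"wy":0,"wz":0,"gripper":0},
    {"tx":0,"ty":0,"tz":0.001,"wx":0,"wy":0,"wz":0,"gripper":0},
    {"tx":0,"ty":0,"tz":0,"wx":0,"wy":0,"wz":0,"gripper":0},
    {"tx":0,"ty":0,"tz":0,"wx":0,"wy":0,"wz":0,"gripper":0},
  ],
)

```text
time: 7.52
ee_pos: [390.6, -100.3, -1.4]
eef_rot: [0.0, 3.142, -0.0]
contact_force: [0.8, 0.1, -0.3]
grip_width: 0.6
gripper_force: 0.0
```

move_arm(
  motion=[
    {"tx":0,"ty":0,"tz":0.002,"wx":0,"wy":0,"wz":0,"gripper":0},
    {"tx":0,"ty":0,"tz":0.002,"wx":0,"wy":0,"wz":0,"gripper":0},
    {"tx":0,"ty":0,"tz":0,"wx":0,"wy":0,"wz":0,"gripper":0},
    {"tx":0,"ty":0,"tz":0,"wx":0,"wy":0,"wz":0,"gripper":0},
  ],
)

```text
time: 8.02
ee_pos: [390.6, -100.3, -5.4]
eef_rot: [-0.0, -3.142, -0.0]
contact_force: [0.4, -0.6, 0.0]
grip_width: 0.2
gripper_force: 0.0
```

move_arm(
  motion=[
    {"tx":0,"ty":0,"tz":0.002,"wx":0,"wy":0,"wz":0,"gripper":0},
    {"tx":0,"ty":0,"tz":0.001,"wx":0,"wy":0,"wz":0,"gripper":0},
    {"tx":0,"ty":0,"tz":0.001,"wx":0,"wy":0,"wz":0,"gripper":0},
    {"tx":0,"ty":0,"tz":0,"wx":0,"wy":0,"wz":0,"gripper":0},
    {"tx":0,"ty":0,"tz":0,"wx":0,"wy":0,"wz":0,"gripper":0},
  ],
)

```text
time: 8.65
ee_pos: [390.7, -100.3, -8.1]
eef_rot: [0.0, 3.14, -0.001]
contact_force: [-5.4, 2.3, 59.7]
grip_width: 0.5
gripper_force: 29.7
```

move_arm(
  motion=[
    {"tx":0,"ty":0,"tz":-0.04,"wx":0,"wy":0,"wz":0,"gripper":100},
    {"tx":0,"ty":0,"tz":-0.045,"wx":0,"wy":0,"wz":0,"gripper":100},
    {"tx":0,"ty":0,"tz":-0.045,"wx":0,"wy":0,"wz":0,"gripper":100},
    {"tx":-0.0235,"ty":-0.0373,"tz":0,"wx":0,"wy":0,"wz":0,"gripper":100},
    {"tx":-0.0235,"ty":-0.0373,"tz":0,"wx":0,"wy":0,"wz":0,"gripper":100},
    {"tx":-0.0235,"ty":-0.0373,"tz":0,"wx":0,"wy":0,"wz":0,"gripper":100},
    {"tx":-0.0235,"ty":-0.0373,"tz":0,"wx":0,"wy":0,"wz":0,"gripper":100},
    {"tx":0,"ty":0,"tz":0,"wx":0,"wy":0,"wz":0,"gripper":100},
    {"tx":0,"ty":0,"tz":0.015,"wx":0,"wy":0,"wz":0,"gripper":100},
    {"tx":0,"ty":0,"tz":0.015,"wx":0,"wy":0,"wz":0,"gripper":100},
    {"tx":0,"ty":0,"tz":0,"wx":0,"wy":0,"wz":0,"gripper":100},
    {"tx":0,"ty":0,"tz":0,"wx":0,"wy":0,"wz":0,"gripper":100},
  ],
)

```text
time: 10.15
ee_pos: [484.5, -249.1, 90.5]
eef_rot: [0.0, -3.141, -0.0]
contact_force: [0.0, -0.3, 0.6]
grip_width: 91.1
gripper_force: 0.0
```

move_arm(
  motion=[
    {"tx":0,"ty":0,"tz":0,"wx":0,"wy":0,"wz":0,"gripper":50},
    {"tx":0,"ty":0,"tz":0,"wx":0,"wy":0,"wz":0,"gripper":50},
    {"tx":0,"ty":0,"tz":0,"wx":0,"wy":0,"wz":0,"gripper":50},
    {"tx":0,"ty":0,"tz":0,"wx":0,"wy":0,"wz":0,"gripper":50},
    {"tx":0,"ty":0,"tz":-0.02,"wx":0,"wy":0,"wz":0,"gripper":50},
    {"tx":0,"ty":0,"tz":-0.03,"wx":0,"wy":0,"wz":0,"gripper":50},
    {"tx":0,"ty":0,"tz":-0.02,"wx":0,"wy":0,"wz":0,"gripper":50},
    {"tx":0,"ty":0,"tz":0,"wx":0,"wy":0,"wz":0,"gripper":50},
  ],
  grip_force=12,
)

```text
time: 11.15
ee_pos: [485.3, -249.9, 161.7]
eef_rot: [0.0, 3.139, -0.002]
contact_force: [0.2, -0.0, -0.8]
grip_width: 60.9
gripper_force: 12.0
```

move_arm(
  motion=[
    {"tx":0,"ty":0.02,"tz":0,"wx":0,"wy":0,"wz":0,"gripper":50},
    {"tx":0,"ty":0.04,"tz":0,"wx":0,"wy":0,"wz":0,"gripper":50},
    {"tx":0,"ty":0.04,"tz":0,"wx":0,"wy":0,"wz":0,"gripper":50},
    {"tx":0,"ty":0.04,"tz":0,"wx":0,"wy":0,"wz":0,"gripper":50},
    {"tx":0,"ty":0.04,"tz":0,"wx":0,"wy":0,"wz":0,"gripper":50},
    {"tx":0,"ty":0.035,"tz":0,"wx":0,"wy":0,"wz":0,"gripper":50},
    {"tx":0,"ty":0.02,"tz":0,"wx":0,"wy":0,"wz":0,"gripper":50},
    {"tx":0,"ty":0,"tz":0,"wx":0,"wy":0,"wz":0,"gripper":50},
    {"tx":0,"ty":0,"tz":0.02,"wx":0,"wy":0,"wz":0,"gripper":50},
    {"tx":0,"ty":0,"tz":0.025,"wx":0,"wy":0,"wz":0,"gripper":50},
    {"tx":0,"ty":0,"tz":0.025,"wx":0,"wy":0,"wz":0,"gripper":50},
    {"tx":0,"ty":0,"tz":0.02,"wx":0,"wy":0,"wz":0,"gripper":50},
    {"tx":0,"ty":0,"tz":0,"wx":0,"wy":0,"wz":0,"gripper":50},
  ],
)

```text
time: 12.78
ee_pos: [483.2, -14.6, 69.2]
eef_rot: [-0.001, -3.138, -0.001]
contact_force: [-0.5, 0.4, -0.5]
grip_width: 60.8
gripper_force: 12.0
```

move_arm(
  motion=[
    {"tx":-0.001,"ty":0,"tz":0.008,"wx":0,"wy":0,"wz":0,"gripper":50},
    {"tx":0,"ty":0,"tz":0.004,"wx":0,"wy":0,"wz":0,"gripper":50},
    {"tx":0,"ty":0,"tz":0,"wx":0,"wy":0,"wz":0,"gripper":50},
    {"tx":0,"ty":0,"tz":0,"wx":0,"wy":0,"wz":0,"gripper":50},
  ],
)

```text
time: 13.28
ee_pos: [485.8, -14.5, 58.8]
eef_rot: [0.0, 3.141, -0.0]
contact_force: [0.2, -0.3, -0.9]
grip_width: 60.8
gripper_force: 12.0
```

```bash
python3 -c "
from look2 import *
a,i=look(None,'side',250,170,90,80,8)
b,j=look(None,'top',285,200,90,80,8)
cv2.imwrite('pics/g.png',cv2.resize(np.hstack([a,b]),(800,356)))"
```

```text
13.275 [485.8 -14.5  58.8] [ 0.2 -0.3 -0.9] 60.755737447785826
13.325 [485.8 -14.5  58.9] [-0.3 -0.8 -1. ] 61.22074985974158
```

View pics/g.png

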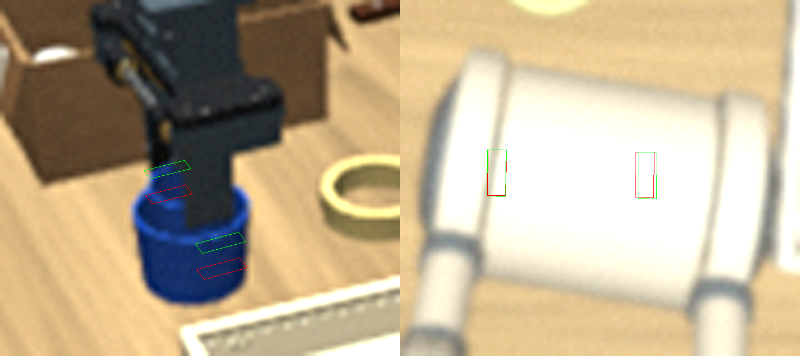

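move_arm(
  motion=[
    {"tx":0,"ty":0,"tz":0.002,"wx":0,"wy":0,"wz":0,"gripper":50},
    {"tx":0,"ty":0,"tz":0,"wx":0,"wy":0,"wz":0,"gripper":100},
    {"tx":0,"ty":0,"tz":0,"wx":0,"wy":0,"wz":0,"gripper":100},
    {"tx":0,"ty":0,"tz":0,"wx":0,"wy":0,"wz":0,"gripper":100},
    {"tx":0,"ty":0,"tz":-0.02,"wx":0,"wy":0,"wz":0,"gripper":100},
    {"tx":0,"ty":0,"tz":-0.03,"wx":0,"wy":0,"wz":0,"gripper":100},
    {"tx":0,"ty":0,"tz":-0.025,"wx":0,"wy":0,"wz":0,"gripper":100},
    {"tx":-0.015,"ty":-0.037,"tz":0,"wx":0,"wy":0,"wz":0,"gripper":100},
    {"tx":-0.015,"ty":-0.039,"tz":0,"wx":0,"wy":0,"wz":0,"gripper":100},
    {"tx":-0.015,"ty":-0.039,"tz":0,"wx":0,"wy":0,"wz":0,"gripper":100},
    {"tx":-0.016,"ty":-0.039,"tz":0,"wx":0,"wy":0,"wz":0,"gripper":100},
    {"tx":-0.016,"ty":-0.039,"tz":0,"wx":0,"wy":0,"wz":0,"gripper":100},
    {"tx":-0.015,"ty":-0.039,"tz":0,"wx":0,"wy":0,"wz":0,"gripper":100},
    {"tx":0,"ty":0,"tz":0,"wx":0,"wy":0,"wz":0,"gripper":100},
    {"tx":0,"ty":0,"tz":0,"wx":0,"wy":0,"wz":0,"gripper":100},
  ],
)

```text
time: 15.25
ee_pos: [577.1, -246.0, 131.3]
eef_rot: [-0.001, -3.141, -0.001]
contact_force: [-0.4, -0.3, -1.2]
grip_width: 90.9
gripper_force: 0.0
```

```bash
python3 - <<'E'
from rig import ctrl
from h import *
print(ctrl.get_state()["ee_pos"])
im=ctrl.get_image("side");p=im["pixels"].astype(int);m0=((p[...,0]-p[...,2])>15).astype(np.uint8)
k,l,st,cc=cv2.connectedComponentsWithStats(m0,connectivity=4)
for i in range(1,k):
    if 250<st[i,4]<1500: print(st[i],cc[i].round(1))
i=l[225,292]; m=(l==i).astype(np.uint8)
# expected nested silhouette bbox
u=proj(im,np.r_[ring(485,-15,42,60),ring(485,-15,38,0),ring(485,-15,31,76)]);print(u.min(0).round(1),u.max(0).round(1))
u=proj(im,np.r_[ring(485,-15,42,60),ring(485,-15,38,0)]);print("large only",u.min(0).round(1))
E
```

```text
[ 577.13122541 -246.04675898  131.29566704]
[ 298  109   42   53 1468] [319.9 132.6]
[  49  147   79   30 1460] [ 87.7 161.1]
[280 207  26  31 660] [292.8 222. ]
[347 228  15  32 385] [353.5 243. ]
[433 290  83  44 848] [476.  308.7]
[279.5 205.9] [306.  237.8]
large only [279.5 208.3]
```

move_arm(
  motion=[
    {"tx":-0.001,"ty":-0.001,"tz":0.015,"wx":0,"wy":0,"wz":0,"gripper":100},
    {"tx":0,"ty":0,"tz":0.014,"wx":0,"wy":0,"wz":0,"gripper":100},
    {"tx":0,"ty":0,"tz":0,"wx":0,"wy":0,"wz":0,"gripper":100},
    {"tx":0,"ty":0,"tz":0,"wx":0,"wy":0,"wz":0,"gripper":30},
    {"tx":0,"ty":0,"tz":0,"wx":0,"wy":0,"wz":0,"gripper":30},
    {"tx":0,"ty":0,"tz":0,"wx":0,"wy":0,"wz":0,"gripper":30},
    {"tx":0,"ty":0,"tz":0,"wx":0,"wy":0,"wz":0,"gripper":30},
    {"tx":0,"ty":0,"tz":0,"wx":0,"wy":0,"wz":0,"gripper":30},
    {"tx":0,"ty":0,"tz":-0.02,"wx":0,"wy":0,"wz":0,"gripper":30},
    {"tx":0,"ty":0,"tz":-0.03,"wx":0,"wy":0,"wz":0,"gripper":30},
    {"tx":0,"ty":0,"tz":-0.02,"wx":0,"wy":0,"wz":0,"gripper":30},
    {"tx":0,"ty":0,"tz":0,"wx":0,"wy":0,"wz":0,"gripper":30},
  ],
)

```text
time: 16.8
ee_pos: [579.3, -247.9, 173.9]
eef_rot: [0.0, 3.139, -0.002]
contact_force: [-0.4, 0.8, -0.8]
grip_width: 42.9
gripper_force: 12.0
```

move_arm(
  motion=[
    {"tx":0.01,"ty":0.025,"tz":0,"wx":0,"wy":0,"wz":0,"gripper":30},
    {"tx":0.016,"ty":0.04,"tz":0,"wx":0,"wy":0,"wz":0,"gripper":30},
    {"tx":0.016,"ty":0.04,"tz":0,"wx":0,"wy":0,"wz":0,"gripper":30},
    {"tx":0.016,"ty":0.04,"tz":0,"wx":0,"wy":0,"wz":0,"gripper":30},
    {"tx":0.016,"ty":0.04,"tz":0,"wx":0,"wy":0,"wz":0,"gripper":30},
    {"tx":0.012,"ty":0.03,"tz":0,"wx":0,"wy":0,"wz":0,"gripper":30},
    {"tx":0.007,"ty":0.017,"tz":0,"wx":0,"wy":0,"wz":0,"gripper":30},
    {"tx":0,"ty":0,"tz":0,"wx":0,"wy":0,"wz":0,"gripper":30},
    {"tx":0,"ty":0,"tz":0,"wx":0,"wy":0,"wz":0,"gripper":30},
  ],
)

```text
time: 17.92
ee_pos: [486.2, -16.2, 172.4]
eef_rot: [0.001, 3.141, -0.0]
contact_force: [0.6, 0.0, -0.8]
grip_width: 42.7
gripper_force: 12.0
```

```bash
python3 -c "
from look2 import *
a,i=look(None,'side',250,140,90,110,7)
cv2.imwrite('pics/hh.png',a[:600])"
```

```text
17.925 [486.2 -16.2 172.4] [ 0.6  0.  -0.8] 42.74975278690902
```

View pics/hh.png

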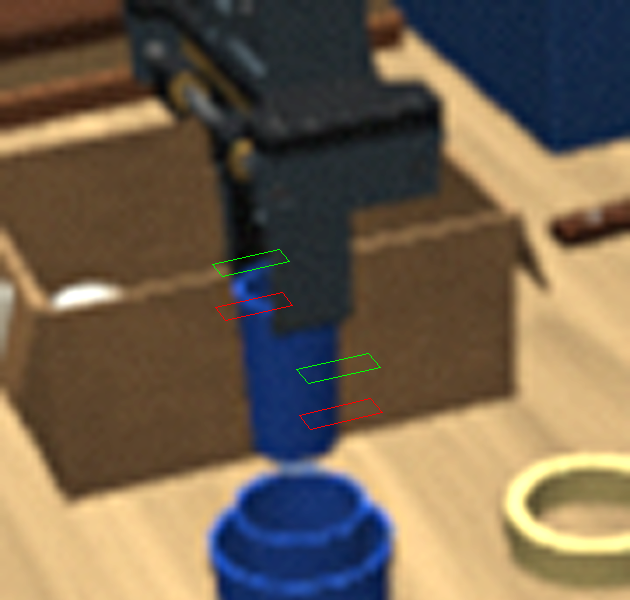

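```bash
python3 -c "
import pickle
from h import *
S=pickle.load(open('im0.pkl','rb'))['side']
f=lambda u,v,z:unproj(S,[(u+.5)/7+250-.5,(v+.5)/7+140-.5],z).round(1)
print(f(305,507,76),f(303,540,60))
g=lambda x,y,z:((proj(S,[x,y,z])-[250,140]+.5)*7-.5).round()
r=lambda x,y,R,z:(lambda q:(q.min(0).round(),q.max(0).round()))((proj(S,ring(x,y,R,z))-[250,140]+.5)*7)
print('foot',r(486,-16,19,109),'med rim',r(485,-15,31,76),'large rim',r(485,-15,42,60))"
```

```text
[[485.  -20.7  76. ]] [[482.5 -22.4  60. ]]
foot (array([257., 417.]), array([343., 462.])) med rim (array([232., 465.]), array([370., 539.])) large rim (array([210., 481.]), array([395., 584.]))
```

move_arm(
  motion=[
    {"tx":-0.001,"ty":-0.003,"tz":0.01,"wx":0,"wy":0,"wz":0,"gripper":30},
    {"tx":0,"ty":0,"tz":0.02,"wx":0,"wy":0,"wz":0,"gripper":30},
    {"tx":0,"ty":0,"tz":0.02,"wx":0,"wy":0,"wz":0,"gripper":30},
    {"tx":0,"ty":0,"tz":0.02,"wx":0,"wy":0,"wz":0,"gripper":30},
    {"tx":0,"ty":0,"tz":0.015,"wx":0,"wy":0,"wz":0,"gripper":30},
    {"tx":0,"ty":0,"tz":0,"wx":0,"wy":0,"wz":0,"gripper":30},
    {"tx":0,"ty":0,"tz":0,"wx":0,"wy":0,"wz":0,"gripper":30},
  ],
)

```text
time: 18.85
ee_pos: [486.9, -18.8, 87.7]
eef_rot: [0.001, 3.141, -0.0]
contact_force: [0.9, 0.0, -0.4]
grip_width: 42.8
gripper_force: 12.0
```

move_arm(
  motion=[
    {"tx":0,"ty":0,"tz":0.008,"wx":0,"wy":0,"wz":0,"gripper":30},
    {"tx":0,"ty":0,"tz":0.007,"wx":0,"wy":0,"wz":0,"gripper":30},
    {"tx":0,"ty":0,"tz":0,"wx":0,"wy":0,"wz":0,"gripper":30},
    {"tx":0,"ty":0,"tz":0,"wx":0,"wy":0,"wz":0,"gripper":30},
    {"tx":0,"ty":0,"tz":0,"wx":0,"wy":0,"wz":0,"gripper":60},
    {"tx":0,"ty":0,"tz":0,"wx":0,"wy":0,"wz":0,"gripper":70},
    {"tx":0,"ty":0,"tz":0,"wx":0,"wy":0,"wz":0,"gripper":70},
    {"tx":0,"ty":0,"tz":-0.02,"wx":0,"wy":0,"wz":0,"gripper":70},
    {"tx":0,"ty":0,"tz":-0.03,"wx":0,"wy":0,"wz":0,"gripper":70},
    {"tx":0,"ty":0,"tz":-0.04,"wx":0,"wy":0,"wz":0,"gripper":70},
  ],
)

```text
time: 20.1
ee_pos: [486.1, -18.4, 163.1]
eef_rot: [-0.0, -3.14, -0.0]
contact_force: [0.6, -0.3, 0.0]
grip_width: 64.0
gripper_force: 0.0
```

```bash
python3 - <<'E'
from rig import ctrl
from h import *
import pickle
from scipy.ndimage import map_coordinates
s=ctrl.get_state();print(s["ee_pos"].round(1),s["qpos"].round(3))
I={n:ctrl.get_image(n) for n in("top","side")};I0=pickle.load(open("im0.pkl","rb"))
S=I["side"];p=S["pixels"].astype(int);k,l,st,cc=cv2.connectedComponentsWithStats(((p[...,0]-p[...,2])>15).astype(np.uint8),connectivity=4)
i=l[228,292];print("nest",st[i],cc[i].round(1))
c=np.r_[ring(485,-16,42,60),ring(485,-16,38,0),ring(485,-16,31,76),ring(485,-16,22,88)];u=proj(S,c);print("expect",u.min(0).round(1),u.max(0).round(1))
for r in range(196,214): print(r,np.flatnonzero((l==i)[r])[[0,-1]] if (l==i)[r].any() else None,end=" ")
print()
def edge(X,n=120): return np.concatenate([X[i]+(X[(i+1)%4]-X[i])*np.linspace(.04,.96,n)[:,None] for i in range(4)])
G={}
for n,im in I.items():
    g=cv2.GaussianBlur(cv2.cvtColor(im["pixels"],cv2.COLOR_BGR2GRAY).astype(np.float32),(0,0),.7)
    G[n]=g
def edgeprof(n,im,p,lx,ly):
    # signed step across edge: inside(shrunk) - outside(grown) at z=72
    a=edge(rect(*p,lx-5,ly-5,72));b=edge(rect(*p,lx+5,ly+5,72))
    f=lambda q:map_coordinates(G[n],proj(im,q)[:,::-1].T,order=1)
    return (f(a)-f(b)).reshape(4,-1).mean(1)
for tags in(("top",),("side",),("top","side")):
    def cost(p): 
        t=0
        for n in tags:
            t-=edgeprof(n,I[n],p,230,160).sum()-edgeprof(n,I[n],p,212,142).sum()
        return t
    best=min((minimize(cost,[x0,y0,-.075],method="Nelder-Mead",options=dict(initial_simplex=[[x0,y0,-.075],[x0+4,y0,-.075],[x0,y0+4,-.075],[x0,y0,-.05]])) for x0 in(528,532) for y0 in(-250,-245)),key=lambda r:r.fun)
    print(tags,best.x.round(3),best.fun,[ (edgeprof(n,I[n],best.x,230,160).round(0),edgeprof(n,I[n],best.x,212,142).round(0)) for n in tags])
E
```

```text
[486.1 -18.4 163.1] [-0.161  0.355  1.733  0.     1.056 -1.731]
nest [280 206  26  32 672] [292.8 221.7]
expect [279.6 204.3] [306.1 238. ]
196 None 197 None 198 None 199 None 200 None 201 None 202 None 203 None 204 None 205 None 206 [289 296] 207 [288 298] 208 [286 299] 209 [285 301] 210 [284 301] 211 [284 302] 212 [283 303] 213 [282 304] 
('top',) [ 5.31440e+02 -2.44395e+02 -7.50000e-02] -143.3629150390625 [(array([19., 15., 27., 22.], dtype=float32), array([-20.,  -3., -22., -16.], dtype=float32))]
('side',) [ 5.28154e+02 -2.48711e+02 -7.80000e-02] -320.5586242675781 [(array([65., 34., 44., 58.], dtype=float32), array([-17., -41., -52., -10.], dtype=float32))]
('top', 'side') [ 5.28909e+02 -2.47750e+02 -7.40000e-02] -407.3410339355469 [(array([16.,  7., 19., 17.], dtype=float32), array([-11.,   1., -25.,  -4.], dtype=float32)), (array([68., 34., 40., 56.], dtype=float32), array([-15., -34., -50., -11.], dtype=float32))]
```

move_arm(
  motion=[
    {"tx":0,"ty":0,"tz":0,"wx":0,"wy":0,"wz":9.43,"gripper":45},
    {"tx":0,"ty":0,"tz":0,"wx":0,"wy":0,"wz":9.43,"gripper":45},
    {"tx":0,"ty":0,"tz":0,"wx":0,"wy":0,"wz":9.43,"gripper":45},
    {"tx":0,"ty":0,"tz":0,"wx":0,"wy":0,"wz":9.43,"gripper":45},
    {"tx":0,"ty":0,"tz":0,"wx":0,"wy":0,"wz":9.43,"gripper":45},
    {"tx":0,"ty":0,"tz":0,"wx":0,"wy":0,"wz":9.43,"gripper":45},
    {"tx":0,"ty":0,"tz":0,"wx":0,"wy":0,"wz":9.43,"gripper":45},
    {"tx":0,"ty":0,"tz":0,"wx":0,"wy":0,"wz":9.43,"gripper":45},
    {"tx":0,"ty":0,"tz":0,"wx":0,"wy":0,"wz":9.43,"gripper":45},
    {"tx":0,"ty":0,"tz":0,"wx":0,"wy":0,"wz":9.43,"gripper":45},
    {"tx":-0.0375,"ty":-0.008,"tz":0,"wx":0,"wy":0,"wz":0,"gripper":45},
    {"tx":-0.0375,"ty":-0.008,"tz":0,"wx":0,"wy":0,"wz":0,"gripper":45},
    {"tx":-0.0375,"ty":-0.008,"tz":0,"wx":0,"wy":0,"wz":0,"gripper":45},
    {"tx":-0.0375,"ty":-0.008,"tz":0,"wx":0,"wy":0,"wz":0,"gripper":45},
    {"tx":-0.0375,"ty":-0.008,"tz":0,"wx":0,"wy":0,"wz":0,"gripper":45},
    {"tx":-0.0375,"ty":-0.009,"tz":0,"wx":0,"wy":0,"wz":0,"gripper":45},
    {"tx":0,"ty":0,"tz":0,"wx":0,"wy":0,"wz":0,"gripper":45},
    {"tx":0,"ty":0,"tz":0,"wx":0,"wy":0,"wz":0,"gripper":45},
  ],
)

```text
time: 22.45
ee_pos: [420.6, -238.7, 162.2]
eef_rot: [-2.303, -2.135, -0.0]
contact_force: [-0.3, 0.2, 0.1]
grip_width: 41.0
gripper_force: 0.0
```

```bash
cat > st.py <<'E'
from rig import ctrl
import numpy as np
from scipy.spatial.transform import Rotation as R
s=ctrl.get_state(); M=R.from_rotvec(s["eef_rot"]).as_matrix()
print(s["time"],s["ee_pos"].round(1),"R",M.round(3).tolist(),"q",s["qpos"].round(2),"F",s["contact_force"].round(1),s["wrist_torque"].round(2),round(s["grip_width"],1),s["gripper_force"])
E
cat > nest.py <<'E'
from rig import ctrl
from h import *
im=ctrl.get_image("top");p=im["pixels"].astype(int);k,l,st,cc=cv2.connectedComponentsWithStats(((p[...,0]-p[...,2])>15).astype(np.uint8),connectivity=8)
for i in range(1,k):
    if 20<st[i,4]<1500 and 280<cc[i,0]<440: print("blue",st[i],cc[i].round(1))
v=cv2.cvtColor(im["pixels"],cv2.COLOR_BGR2GRAY)
print(v[224:256,308:342:2])
for q in((42,60),(31,76),(22,88)):
    u=proj(im,ring(485,-16,*q));print(u.min(0).round(1),u.max(0).round(1))
E
python3 st.py; python3 nest.py
```

```text
22.45 [ 420.6 -238.7  162.2] R [[0.076, 0.997, -0.001], [0.997, -0.076, 0.001], [0.001, -0.001, -1.0]] q [-0.64  0.35  1.74  0.    1.05 -0.56] F [-0.3  0.2  0.1] [-0.09 -0.    0.01] 41.0 0.0
blue [310 226  27  27 561] [323.3 238.6]
[[135 132 133 130 132 132 130 126 126 129 132 128 130 130 131 132 131]
 [135 133 133 132 129 130 127 116 116 125 130 131 130 130 130 130 129]
 [134 135 133 134 131 126 117  98  99 112 119 127 130 134 132 132 134]
 [134 135 135 137 125 105  99  86  89  93  97 119 132 133 135 135 135]
 [135 135 135 131 109  93 100  98  97  97  88 101 128 136 134 135 136]
 [135 132 132 120  97 102 106 103  96  99  96  88 116 131 135 135 135]
 [133 134 129 105  95 106  98  96  91  93 104  86  94 126 131 133 135]
 [135 134 126  97 105 100 100 103  90  87  96  95  84 115 131 134 133]
 [136 135 120  96 103 104 110 107  98  89  89  97  83 104 135 136 133]
 [136 134 109 106 101 111 114 105  98  93  89  94  88  95 134 137 137]
 [136 132 101 109 102 113 108 113 111 101  85  93  96  84 127 140 140]
 [136 126  97 108 105 115 108 118 120 113  87  89  96  80 125 139 138]
 [136 118  95  9
[... 788 characters left out ...]
96  89  88  87  92  92  84  89 126 135 137 138]
 [138 137 137 118  90  94  95 102 102  99  85  80 110 134 139 141 139]
 [142 141 140 132 106  85  84  95  94  84  83  97 125 141 143 143 141]
 [142 142 143 142 128 100  84  86  85  83  92 115 137 144 144 144 142]
 [146 145 146 147 142 124 108  95  95 102 118 135 140 145 141 141 143]
 [144 145 147 145 145 139 128 120 122 122 136 142 142 141 142 142 140]
 [141 140 141 144 144 141 138 136 137 137 140 143 144 143 145 144 144]
 [142 141 139 142 138 141 143 141 142 144 144 144 145 142 145 144 142]
 [141 142 143 141 139 144 142 143 144 144 142 143 143 142 143 143 143]]
[310.1 225.3] [337.2 252.6]
[313.7 228.8] [334.  249.3]
[316.7 231.8] [331.3 246.4]
```

move_arm(
  motion=[
    {"tx":0,"ty":0,"tz":0.03,"wx":0,"wy":0,"wz":0,"gripper":45},
    {"tx":0,"ty":0,"tz":0.04,"wx":0,"wy":0,"wz":0,"gripper":45},
    {"tx":0,"ty":0,"tz":0.02,"wx":0,"wy":0,"wz":0,"gripper":45},
    {"tx":0,"ty":0,"tz":0.01,"wx":0,"wy":0,"wz":0,"gripper":45},
    {"tx":0,"ty":0,"tz":0.006,"wx":0,"wy":0,"wz":0,"gripper":45},
    {"tx":0,"ty":0,"tz":0,"wx":0,"wy":0,"wz":0,"gripper":30},
    {"tx":0,"ty":0,"tz":0,"wx":0,"wy":0,"wz":0,"gripper":20},
    {"tx":0,"ty":0,"tz":0,"wx":0,"wy":0,"wz":0,"gripper":20},
  ],
  grip_force=4,
)

```text
time: 23.5
ee_pos: [421.1, -239.3, 57.1]
eef_rot: [2.303, 2.136, 0.0]
contact_force: [0.6, -0.4, -0.2]
grip_width: 18.7
gripper_force: 0.0
```

move_arm(
  motion=[
    {"tx":0,"ty":0,"tz":0.001,"wx":0,"wy":0,"wz":0,"gripper":14},
    {"tx":0,"ty":0,"tz":0,"wx":0,"wy":0,"wz":0,"gripper":14},
    {"tx":0,"ty":0,"tz":0,"wx":0,"wy":0,"wz":0,"gripper":5},
    {"tx":0,"ty":0,"tz":0,"wx":0,"wy":0,"wz":0,"gripper":5},
  ],
)

```text
time: 24.0
ee_pos: [420.5, -239.1, 55.6]
eef_rot: [-2.303, -2.136, 0.001]
contact_force: [-5.0, -1.6, 5.2]
grip_width: 9.6
gripper_force: 4.5
```

```bash
python3 st.py
```

```text
24.0 [ 420.5 -239.1   55.6] R [[0.075, 0.997, -0.001], [0.997, -0.075, 0.0], [0.0, -0.001, -1.0]] q [-0.64  0.52  1.85 -0.    0.77 -0.57] F [-5.  -1.6  5.2] [-0.37  0.87 -0.03] 9.6 4.509296268224716
```

move_arm(
  motion=[
    {"tx":0,"ty":0,"tz":0,"wx":0,"wy":0,"wz":0,"gripper":0},
    {"tx":0,"ty":0,"tz":0,"wx":0,"wy":0,"wz":0,"gripper":0},
  ],
  grip_force=45,
)

```text
time: 24.25
ee_pos: [420.4, -239.1, 55.6]
eef_rot: [-2.303, -2.136, 0.001]
contact_force: [-5.9, -1.6, 5.3]
grip_width: 8.7
gripper_force: 46.5
```

```bash
python3 st.py
```

```text
24.25 [ 420.4 -239.1   55.6] R [[0.075, 0.997, -0.001], [0.997, -0.075, 0.0], [0.0, -0.001, -1.0]] q [-0.64  0.52  1.85 -0.    0.77 -0.56] F [-5.9 -1.6  5.3] [-0.39  1.14 -0.05] 8.7 46.515748291276395
```

move_arm(
  motion=[
    {"tx":0,"ty":0.0002,"tz":-0.0034,"wx":0.86,"wy":0,"wz":0,"gripper":0},
    {"tx":0,"ty":0.0002,"tz":-0.0034,"wx":0.86,"wy":0,"wz":0,"gripper":0},
    {"tx":0,"ty":0.0002,"tz":-0.0034,"wx":0.86,"wy":0,"wz":0,"gripper":0},
    {"tx":0,"ty":0,"tz":0,"wx":0,"wy":0,"wz":0,"gripper":0},
    {"tx":0,"ty":0,"tz":0,"wx":0,"wy":0,"wz":0,"gripper":0},
  ],
)

```text
time: 24.88
ee_pos: [421.0, -238.9, 65.9]
eef_rot: [-2.277, -2.113, 0.049]
contact_force: [-7.1, -0.3, 1.7]
grip_width: 8.5
gripper_force: 46.5
```

```bash
python3 st.py
```

```text
24.875 [ 421.  -238.9   65.9] R [[0.075, 0.996, -0.047], [0.997, -0.075, 0.004], [0.0, -0.047, -0.999]] q [-0.62  0.52  1.8  -0.03  0.86 -0.53] F [-7.1 -0.3  1.7] [-0.2   1.34 -0.15] 8.5 46.454668475780636
```

move_arm(
  motion=[
    {"tx":0,"ty":0,"tz":-0.0034,"wx":0.86,"wy":0,"wz":0,"gripper":0},
    {"tx":0,"ty":0,"tz":-0.0034,"wx":0.86,"wy":0,"wz":0,"gripper":0},
    {"tx":0,"ty":0,"tz":-0.0034,"wx":0.86,"wy":0,"wz":0,"gripper":0},
    {"tx":0,"ty":0,"tz":-0.0034,"wx":0.86,"wy":0,"wz":0,"gripper":0},
    {"tx":0,"ty":0,"tz":-0.0034,"wx":0.86,"wy":0,"wz":0,"gripper":0},
    {"tx":0,"ty":0,"tz":0,"wx":0,"wy":0,"wz":0,"gripper":0},
    {"tx":0,"ty":0,"tz":0,"wx":0,"wy":0,"wz":0,"gripper":0},
  ],
)

```text
time: 25.75
ee_pos: [423.2, -239.4, 83.0]
eef_rot: [-2.237, -2.075, 0.125]
contact_force: [-2.9, -0.1, -0.3]
grip_width: 8.8
gripper_force: 46.2
```

```bash
cat > lin.py <<'E'
# compare liner near edge/far edge brightness change: fit tilt about far edge & x shift in side view
from rig import ctrl
from h import *
from scipy.ndimage import map_coordinates
im=ctrl.get_image("side");g=cv2.GaussianBlur(cv2.cvtColor(im["pixels"],cv2.COLOR_BGR2GRAY).astype(np.float32),(0,0),.7)
def pts(p,lx,ly):
    th,dx,dz=p; q=[]
    c=np.array([[-1,-1],[-1,1],[1,1],[1,-1]])*[lx/2,ly/2]
    e=np.concatenate([c[i]+(c[(i+1)%4]-c[i])*np.linspace(.05,.95,80)[:,None] for i in range(4)])
    X=e[:,0]-115; x=X*np.cos(th)+12*np.sin(th)+115+dx; z=-X*np.sin(th)+12*np.cos(th)+60+dz; y=e[:,1]
    a=-.075; return np.c_[529+x*np.cos(a)-y*np.sin(a),-248+x*np.sin(a)+y*np.cos(a),z]
f=lambda q:map_coordinates(g,proj(im,q)[:,::-1].T,order=1)
w=np.r_[np.zeros(80),np.ones(240)] # skip near edge (gripper)
def cost(p): return -(((f(pts(p,225,155))-f(pts(p,235,165)))-(f(pts(p,207,137))-f(pts(p,217,147))))*w).mean()
r=min((minimize(cost,[t,0,0],method="Nelder-Mead",options=dict(initial_simplex=[[t,0,0],[t+.04,0,0],[t,5,0],[t,0,5]])) for t in np.arange(0,.45,.05)),key=lambda r:r.fun)
print("tilt,dx,dz",r.x.round(3),r.fun)
E
python3 st.py;python3 lin.py
```

```text
25.75 [ 423.2 -239.4   83. ] R [[0.075, 0.99, -0.119], [0.997, -0.074, 0.009], [-0.0, -0.12, -0.993]] q [-0.59  0.52  1.73 -0.07  1.   -0.48] F [-2.9 -0.1 -0.3] [-0.08  0.81 -0.02] 8.8 46.2293475237675
tilt,dx,dz [ 0.121  0.781 -0.832] -50.52567721903324
```

move_arm(
  motion=[
    {"tx":0,"ty":0,"tz":-0.0034,"wx":0.86,"wy":0,"wz":0,"gripper":0},
    {"tx":0,"ty":0,"tz":-0.0034,"wx":0.86,"wy":0,"wz":0,"gripper":0},
    {"tx":0,"ty":0,"tz":-0.0034,"wx":0.86,"wy":0,"wz":0,"gripper":0},
    {"tx":0,"ty":0,"tz":-0.0034,"wx":0.86,"wy":0,"wz":0,"gripper":0},
    {"tx":0,"ty":0,"tz":-0.0034,"wx":0.86,"wy":0,"wz":0,"gripper":0},
    {"tx":0,"ty":0,"tz":-0.0034,"wx":0.86,"wy":0,"wz":0,"gripper":0},
    {"tx":0,"ty":0,"tz":-0.0034,"wx":0.86,"wy":0,"wz":0,"gripper":0},
    {"tx":0,"ty":0,"tz":-0.0034,"wx":0.86,"wy":0,"wz":0,"gripper":0},
    {"tx":0,"ty":0,"tz":-0.0034,"wx":0.86,"wy":0,"wz":0,"gripper":0},
    {"tx":0,"ty":0,"tz":-0.0034,"wx":0.86,"wy":0,"wz":0,"gripper":0},
    {"tx":0,"ty":0,"tz":-0.0034,"wx":0.86,"wy":0,"wz":0,"gripper":0},
    {"tx":0,"ty":0,"tz":-0.0034,"wx":0.86,"wy":0,"wz":0,"gripper":0},
    {"tx":0,"ty":0,"tz":-0.0034,"wx":0.86,"wy":0,"wz":0,"gripper":0},
    {"tx":0,"ty":0,"tz":-0.0034,"wx":0.86,"wy":0,"wz":0,"gripper":0},
    {"tx":0,"ty":0,"tz":-0.0034,"wx":0.86,"wy":0,"wz":0,"gripper":0},
    {"tx":0,"ty":0,"tz":0,"wx":0,"wy":0,"wz":0,"gripper":0},
    {"tx":0,"ty":0,"tz":0,"wx":0,"wy":0,"wz":0,"gripper":0},
  ],
)

```text
time: 27.92
ee_pos: [434.2, -240.2, 132.3]
eef_rot: [-2.103, -1.951, 0.34]
contact_force: [0.5, 0.3, -1.6]
grip_width: 8.6
gripper_force: 46.1
```

```bash
python3 st.py;python3 lin.py
```

```text
27.925 [ 434.2 -240.2  132.3] R [[0.075, 0.938, -0.337], [0.997, -0.071, 0.025], [0.0, -0.338, -0.941]] q [-0.52  0.57  1.49 -0.15  1.39 -0.39] F [ 0.5  0.3 -1.6] [-0.23 -0.28 -0.07] 8.6 46.09687746036798
tilt,dx,dz [ 0.349 -0.302 -1.091] -41.05333473980427
```

move_arm(
  motion=[
    {"tx":0,"ty":-0.0017,"tz":-0.0047,"wx":0,"wy":0,"wz":0,"gripper":0},
    {"tx":0,"ty":-0.0017,"tz":-0.0047,"wx":0,"wy":0,"wz":0,"gripper":0},
    {"tx":0,"ty":-0.0034,"tz":-0.0094,"wx":0,"wy":0,"wz":0,"gripper":0},
    {"tx":0,"ty":-0.0034,"tz":-0.0094,"wx":0,"wy":0,"wz":0,"gripper":0},
    {"tx":0,"ty":-0.0051,"tz":-0.0141,"wx":0,"wy":0,"wz":0,"gripper":0},
    {"tx":0,"ty":-0.0051,"tz":-0.0141,"wx":0,"wy":0,"wz":0,"gripper":0},
    {"tx":0,"ty":-0.0051,"tz":-0.0141,"wx":0,"wy":0,"wz":0,"gripper":0},
    {"tx":0,"ty":-0.0051,"tz":-0.0141,"wx":0,"wy":0,"wz":0,"gripper":0},
    {"tx":0,"ty":-0.0034,"tz":-0.0094,"wx":0,"wy":0,"wz":0,"gripper":0},
    {"tx":0,"ty":0,"tz":0,"wx":0,"wy":0,"wz":0,"gripper":0},
    {"tx":0,"ty":0,"tz":0,"wx":0,"wy":0,"wz":0,"gripper":0},
  ],
)

```text
time: 29.35
ee_pos: [433.9, -240.0, 231.9]
eef_rot: [-2.103, -1.951, 0.34]
contact_force: [-0.3, -0.0, -1.0]
grip_width: 8.6
gripper_force: 45.0
```

```bash
python3 st.py;sed -i 's/\[t,0,0\],method/[t,0,D],method/; s/\[\[t,0,0\],\[t+.04,0,0\],\[t,5,0\],\[t,0,5\]\]/[[t,0,D],[t+.04,0,D],[t,8,D],[t,0,D+8]]/; s/^r=/import sys;D=float(sys.argv[1])\nr=/' lin.py; python3 lin.py 100
python3 - <<'E'
# next liner: check rim of stack now at z=60 seated (fit dz)
from rig import ctrl
from h import *
from scipy.ndimage import map_coordinates
im=ctrl.get_image("side");g=cv2.GaussianBlur(cv2.cvtColor(im["pixels"],cv2.COLOR_BGR2GRAY).astype(np.float32),(0,0),.7)
def e(lx,ly,z):
    c=rect(529,-248,-.075,lx,ly,z);return np.concatenate([c[i]+(c[(i+1)%4]-c[i])*np.linspace(.05,.95,80)[:,None] for i in range(4)])
f=lambda q:map_coordinates(g,proj(im,q)[:,::-1].T,order=1).reshape(4,80).mean(1)
for z in range(48,81,3): print(z,((f(e(225,155,z))-f(e(235,165,z)))-(f(e(207,137,z))-f(e(217,147,z)))).round(0))
E
```

```text
29.35 [ 433.9 -240.   231.9] R [[0.075, 0.938, -0.338], [0.997, -0.071, 0.026], [0.0, -0.339, -0.941]] q [-0.52  0.47  1.38 -0.15  1.61 -0.43] F [-0.3 -0.  -1. ] [-0.12 -0.1  -0.03] 8.6 44.95942533016205
tilt,dx,dz [ 2.00000e-02 -9.75900e+00  1.05359e+02] -33.99624866247177
48 [ 12. -30.  -5.  28.]
51 [ 30. -37.  26. -51.]
54 [ 48.   6.  61. -74.]
57 [ 63.  56.  77. -13.]
60 [74. 50. 61. 50.]
63 [78.  2. 20. 50.]
66 [ 74. -27. -19.  18.]
69 [ 63. -21. -40.  -2.]
72 [ 46.  -8. -38.  -3.]
75 [ 28.  -4. -26.  -0.]
78 [ 11.  -4. -12.   1.]
```

```bash
cat >> lin.py <<'E'
if len(sys.argv)>2:
    D,T=float(sys.argv[1]),float(sys.argv[2])
    r=sorted((cost([t,x,z]),round(t,2),x,z) for t in np.arange(T-.12,T+.121,.02) for x in range(-16,17,2) for z in np.arange(D-20,D+21,2))
    for q in r[:4]: print(q)
E
python3 lin.py 100 .345
```

```text
tilt,dx,dz [ 2.1000e-02 -9.8130e+00  1.0536e+02] -33.96838875412941
(np.float64(-30.569048890471457), np.float64(0.36), -6, np.float64(94.0))
(np.float64(-30.092223674058914), np.float64(0.38), -4, np.float64(92.0))
(np.float64(-29.77943771779537), np.float64(0.38), -2, np.float64(90.0))
(np.float64(-29.614046004414558), np.float64(0.36), -8, np.float64(96.0))
```

move_arm(
  motion=[
    {"tx":0,"ty":0,"tz":0,"wx":-4.06,"wy":0,"wz":0,"gripper":0},
    {"tx":0,"ty":0,"tz":0,"wx":-4.06,"wy":0,"wz":0,"gripper":0},
    {"tx":0,"ty":0,"tz":0,"wx":-4.06,"wy":0,"wz":0,"gripper":0},
    {"tx":0,"ty":0,"tz":0,"wx":-4.06,"wy":0,"wz":0,"gripper":0},
    {"tx":0,"ty":0,"tz":0,"wx":-4.06,"wy":0,"wz":0,"gripper":0},
    {"tx":0,"ty":0,"tz":0,"wx":0,"wy":0,"wz":0,"gripper":0},
    {"tx":0,"ty":0,"tz":0,"wx":0,"wy":0,"wz":0,"gripper":0},
  ],
)

```text
time: 30.38
ee_pos: [434.1, -240.3, 232.2]
eef_rot: [2.299, 2.132, 0.008]
contact_force: [0.1, 0.3, -1.0]
grip_width: 8.6
gripper_force: 45.0
```

```bash
python3 st.py; python3 lin.py 185 0
```

```text
30.375 [ 434.1 -240.3  232.2] R [[0.075, 0.997, 0.008], [0.997, -0.075, -0.001], [0.0, 0.008, -1.0]] q [-0.63  0.28  1.62  0.    1.23 -0.55] F [ 0.1  0.3 -1. ] [-0.05  0.13 -0.04] 8.6 44.976083636283875
tilt,dx,dz [-1.40000e-02 -5.73800e+00  1.88653e+02] -25.388668262958525
(np.float64(-55.700083845853804), np.float64(0.02), 12, np.float64(169.0))
(np.float64(-55.29034078717232), np.float64(0.04), 14, np.float64(167.0))
(np.float64(-51.64509596526623), np.float64(0.02), 14, np.float64(169.0))
(np.float64(-50.69165753722191), np.float64(0.04), 12, np.float64(167.0))
```

move_arm(
  motion=[
    {"tx":0.01,"ty":-0.0008,"tz":0,"wx":0,"wy":0,"wz":0,"gripper":0},
    {"tx":0.02,"ty":-0.0015,"tz":0,"wx":0,"wy":0,"wz":0,"gripper":0},
    {"tx":0.03,"ty":-0.0022,"tz":0,"wx":0,"wy":0,"wz":0,"gripper":0},
    {"tx":0.036,"ty":-0.0027,"tz":0,"wx":0,"wy":0,"wz":0,"gripper":0},
    {"tx":0.036,"ty":-0.0027,"tz":0,"wx":0,"wy":0,"wz":0,"gripper":0},
    {"tx":0.036,"ty":-0.0027,"tz":0,"wx":0,"wy":0,"wz":0,"gripper":0},
    {"tx":0.036,"ty":-0.0027,"tz":0,"wx":0,"wy":0,"wz":0,"gripper":0},
    {"tx":0.036,"ty":-0.0027,"tz":0,"wx":0,"wy":0,"wz":0,"gripper":0},
    {"tx":0.036,"ty":-0.0027,"tz":0,"wx":0,"wy":0,"wz":0,"gripper":0},
    {"tx":0.036,"ty":-0.0027,"tz":0,"wx":0,"wy":0,"wz":0,"gripper":0},
    {"tx":0.036,"ty":-0.0027,"tz":0,"wx":0,"wy":0,"wz":0,"gripper":0},
    {"tx":0.036,"ty":-0.0027,"tz":0,"wx":0,"wy":0,"wz":0,"gripper":0},
    {"tx":0.036,"ty":-0.0027,"tz":0,"wx":0,"wy":0,"wz":0,"gripper":0},
    {"tx":0.03,"ty":-0.0022,"tz":0,"wx":0,"wy":0,"wz":0,"gripper":0},
    {"tx":0.02,"ty":-0.0015,"tz":0,"wx":0,"wy":0,"wz":0,"gripper":0},
    {"tx":0.012,"ty":-0.0009,"tz":0,"wx":0,"wy":0,"wz":0,"gripper":0},
    {"tx":0,"ty":0,"tz":0,"wx":0,"wy":0,"wz":0,"gripper":0},
    {"tx":0,"ty":0,"tz":0,"wx":0,"wy":0,"wz":0,"gripper":0},
    {"tx":0,"ty":0,"tz":0,"wx":0,"wy":0,"wz":0,"gripper":0},
    {"tx":0,"ty":0,"tz":0,"wx":0,"wy":0,"wz":0,"gripper":0},
  ],
)

```text
time: 32.92
ee_pos: [434.3, 242.8, 232.0]
eef_rot: [2.299, 2.131, 0.01]
contact_force: [0.4, -0.4, -0.8]
grip_width: 8.6
gripper_force: 45.0
```

```bash
sed 's/529+x/529+x/; s/-248+x/234+x/' lin.py > lin2.py; python3 st.py; python3 lin2.py 169 0; python3 nest.py | grep blue
```

```text
32.925 [434.3 242.8 232. ] R [[0.076, 0.997, 0.009], [0.997, -0.076, -0.001], [-0.0, 0.009, -1.0]] q [ 0.39  0.28  1.62 -0.    1.23  0.47] F [ 0.4 -0.4 -0.8] [-0.12  0.13  0.  ] 8.6 44.97231066226959
tilt,dx,dz [2.20000e-02 1.16320e+01 1.69445e+02] -36.70187761187553
(np.float64(-36.46529484987259), np.float64(0.02), 12, np.float64(169.0))
(np.float64(-35.71888021230698), np.float64(0.04), 14, np.float64(167.0))
(np.float64(-35.48945083618164), np.float64(0.02), 10, np.float64(171.0))
(np.float64(-35.09002059102058), np.float64(0.0), 10, np.float64(171.0))
blue [310 226  27  27 562] [323.3 238.6]
```

```bash
python3 -c "
from rig import ctrl
print(ctrl.close_job())"
```

```text
the job is handed in; nothing more can be done
None
```

I handed the job in at about 33 s (limit 72 s), but `close_job()` returned no verdict. By my last measurements the three cups are nested and upright on the bench and the clean liner is still seated. The used liner is gripped, level to about 0.02 rad and roughly 95 mm above the carton's rim, over its middle.

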